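# Open the parts crock and set out the bushing

### The arm

A 6-joint arm with a two-finger parallel gripper is mounted at the origin on the work surface. World frame = base frame: x ahead of the robot, y to its left, z up, the work surface at z = 0. Lengths are in mm, angles in rad, forces in N, time in s.
With the tool pointing down it reaches from about 325 to 875 mm from the base axis. Payload 4.4 kg.
Tool frame: the origin (TCP) lies at the very end of the fingers, on their centre line; the grasp point (between the pads) lies 19 mm behind it; z points along the fingers, x is the direction in which the jaws open and shut, and the axes are right-handed (so a half turn about z gives the same grasp; the last joint's range is limited). The gripper opens to 85 mm and grips with 20 to 120 N. Pads are 22 mm wide; open, the fingers measure 114 mm over their backs; the gripper's body (76 mm by 85 mm) begins 54 mm behind the grasp point. The pads swing forward as they close: fully open they stand 13 mm farther back than shut.
Start: joints at [-1.48, 0.207, 1.542, -0, 1.393, -0.15], TCP at [137.671, -558.278, 231.282] pointing down, gripper open.
Joint ranges: [-2.73, 2.73], [-0.86, 2.22], [0.23, 2.46], [-1.11, 4.25], [0.08, 2.63], [-2.82, 2.82]. Speed limits (rad/s): [2.79, 2.79, 3.14, 3.14, 3.14, 3.14].

### API

Orientations are given as a unit quaternion [x, y, z, w].
In Python, from rig import observe, grab_frame, get_calibration, job_done, look_for, cut_out, landmark_of gives the robot as it stands.
- The arm moves only by the tool send_rows, never from a script. Its argument "deltas" is a list of rows, each a list of 7 numbers: the shift along the world's x, y, z in mm, then the turn, a rotation vector about the world's x, y, z in degrees, then the opening, from 0 (shut) to 1 (fully open). A call has exactly 8 rows; each row shifts and turns the commanded pose from where the row before left it; what a row does not reach is not made up. A row lasts 1/12 s, in which the tool goes at most 41.7 mm and 7.16 degrees, less where a joint would pass 70% of its speed; a pose out of reach is approached as far as the arm can. A call is refused whole if a number of a shift passes 41.7 or a number of a turn 7.16, either way. A call with a gripper value outside its range is refused whole. The fingers move at their own pace and stop on an object; "newtons" is the grip in N (left out, the last holds). Time passes only in rows, so rows that do not move let the fingers close, or fill a call up. It gives the time, the measured TCP pose, the force and the opening at its end, in the units of the state.
- observe(): the state, without advancing time (a new reading comes with each control period).
- grab_frame(name): name is "scene" or "top" or "wrist"; returns (picture, depth): 400x640x3 uint8, blue, green, red; 400x640 float32, mm along the optical axis (not along the pixel's ray), 0 where there is no reading.
- get_calibration(name): a dict with "mtx" (3x3 intrinsics, pixels), "R" (3x3) and "t" (3): a world point X has camera coordinates R X + t. Camera axes: x right, y down, z forward; pixel columns grow to the right and rows downward; lengths in mm; the calibration is good to about 2 mm. The wrist camera is an equidistant fisheye: a pixel r from the principal point sees the ray r / f radians off the axis. A picture is of the moment at which its call begins: read the wrist's pose just before it. get_calibration takes no time and is no camera call; for the wrist camera it gives the pose at the moment of the call.
- job_done(): hands the job in, once; it reports no verdict.
Trained networks look in the newest picture that a camera, given by its name, has taken for a name from the list of things; names that differ only in an ending like _2 or _b are one class to them, and where a whole thing is asked for, a point or a joint stands for the part that bears it (a point fixed in the world has none). Each returns a list of dicts, best first, with "confidence" (0 to 1); they miss things now and then, are a little off and sometimes report something else, mostly with a low value. They report only what shows in the picture. A call takes as long as a camera call. They do not tell look-alikes from the thing itself.
- look_for(target, camera): "location" ([x, y, z] in mm, in world coordinates, good to about 4 mm: the middle of the surface that is visible of it).
- cut_out(target, camera): "pixels" (400x640 bool, what is visible of it).
- landmark_of(target, camera): "location" ([x, y, z] in mm, in world coordinates, good to about 4 mm: a listed point, or the origin of a listed thing).
The state is a dict: "t": time; "q": joint angles; "qd": joint speeds; "tau": joint torques, N m; "tool_pos": TCP position; "ee_rot": TCP orientation; "ft_force": force on the tool from outside, world axes, zero at the start; "ft_torque": the same for the moment, N m; "grip_width": finger opening in mm.
Only numpy, scipy, OpenCV 4.12 (cv2) and the standard library are available. Lean on these libraries where they do the work, as an engineer would, in place of code of your own. Each camera call takes 0.05 s, during which the arm holds its last target. There are 200 camera calls.

### The job

Lift the stoneware lid off the crock by its knob and set it down gently, knob up, wholly on the round cork mat: keep it roughly level, and do not drop it, bang it down or put it on the bare slate. Then take the brass bushing out of the open crock and stand it upright, flange down, over the large hole in the middle of the wooden staking block. Leave the crock and the block where they are, and do not disturb the arbor and the punch.

Things in the scene. Friction and masses are not known exactly. Their poses are not given: they have to be found in the camera images.
- pot: Wide, low white stoneware crock, open at the top, 180 mm outside diameter, 76 mm high, wall 5 mm, floor 6 mm thick (170 mm inside diameter). Loose but heavy (1.6 kg). Origin: centre of its underside; z up.
- lid: Loose round white stoneware lid, 0.5 kg, brittle, lying on the crock at the start. Disc 184 mm diameter, 8 mm thick; under it a boss of 156 mm diameter, 5 mm deep; a dark wooden knob on top. Origin: centre of the boss's underside, z up through the knob. Flat top 13 mm and knob's top 49 mm above the origin. On the crock the origin lies 71 mm above the crock's (boss hangs into the mouth).
- lid_knob (a point): Grip point on the lid's axis, in the round knob's widest part (38 mm diameter, from 28 to 44 mm above the lid's origin), 36 mm above the lid's origin and 23 mm above the lid's flat top.
- bushing: Brass bushing, 0.45 kg, standing upright on the crock's floor, under the lid: a sleeve of 44 mm outside diameter, 60 mm high with a 28 mm bore and, at its foot, a flange of 62 mm diameter, 9 mm thick. Origin: centre of its underside; z along the sleeve, up from the flange.
- mat: Round cork mat, 240 mm diameter, 8 mm thick, fixed on the slate. Origin: centre of its underside; z up.
- block: Square wooden staking block, 130 x 130 mm, 50 mm high, with a 22 mm hole in the middle of its top and four smaller holes (10 to 16 mm) near its corners. Loose, 0.8 kg. Origin: centre of its underside; z up.
- block_hole0 (a point): Centre of the mouth of the large middle hole, on the block's top face, 50 mm above the block's origin.
- arbor: Bystander: blackened steel arbor lying on the slate, 160 mm long, 28 mm thick. Origin: under its middle; x along it.
- punch: Bystander: polished steel punch lying on the slate, 125 mm long, 16 mm thick. Origin: on its underside near the middle; x along it to the tip.
Not all that is in view belongs to the job. Leave any green look-alike of the lid alone. There is more than one size of the mat; the one meant has the size given above.

How it is judged (in metres and radians):
On the way, in this order (a step that is already met when the one before it is completed fails the run):
1. the lid is lifted clear of the crock, level, the bushing still inside (z of lid in the frame of pot above 0.09 m and angle between lid's own z axis and vertical below 0.35 rad and horizontal distance between bushing and pot below 0.08 m and z of bushing in the frame of pot below 0.02 m), for 0.1 s.
2. the lid lies on the cork mat, knob up, let go, the bushing still in the crock (horizontal distance between lid and mat below 0.032 m and z of lid in the frame of mat between 0.004 and 0.013 m and angle between lid's own z axis and vertical below 0.06 rad and linear speed of lid below 0.02 m/s and horizontal distance between bushing and pot below 0.08 m and z of bushing in the frame of pot below 0.02 m and contact force between the fingers and lid below 0.3 N), for 0.2 s.
At the end, for the whole second after the job is handed in: The lid lies flat and at rest on the cork mat, knob up, its centre within 32 mm of the mat's centre; the bushing stands upright and at rest on the block's top, flange down, its axis within 13 mm of the middle hole's (horizontal distance between lid and mat below 0.032 m and z of lid in the frame of mat between 0.004 and 0.013 m and angle between each of lid, bushing's own z axis and vertical below 0.06 rad and linear speed of each of lid, bushing below 0.02 m/s and horizontal distance between bushing and block_hole0 below 0.013 m and z of bushing in the frame of block between 0.045 and 0.055 m); the robot touches nothing.
It fails at once if the lid is dropped or banged down: faster than 0.45 m/s within 35 mm of the slate, or over 45 N between lid and mat ((height (world z) of lid below 0.035 m and linear speed of lid above 0.45 m/s) or contact force between lid and mat above 45 N).
It fails at once if the lid is tipped more than 0.35 rad (angle between lid's own z axis and vertical above 0.35 rad).
It fails at once if the lid is put down or dropped on the bare slate (height (world z) of lid below 0.004 m).
It fails at once if the crock or the block is pushed more than 25 mm (distance of any of pot, block from where it was at the start of the episode above 0.025 m).
It fails at once if the arbor or the punch is moved more than 20 mm (distance of any of arbor, punch from where it was at the start of the episode above 0.02 m).
It also fails if it takes over 64 s, if anything falls off the work surface, if the arm or the gripper's body presses on something with over 40 N, if the wrist force passes 120 N, or if a joint passes its speed limit or range.

## Working session

There is one attempt and no reset: what is moved stays moved. The work goes in short steps, Python scripts to look and compute and a tool call to move; the robot and the scene stay as the last step left them, time stands still between calls to the robot, and variables do not carry over. Pictures are saved under pics/ and viewed, about 8 in all and at most 12, crops included, and the job is handed in when it is done.

Besides the shell and the picture viewer there is one more tool, called after "Call:" by a JSON object that holds its "api" and its "payload", one argument or row to a line. send_rows: Moves the arm, as the interface text tells. Its arguments: {"type":"object","properties":{"deltas":{"type":"array"},"newtons":{"type":"number"}},"required":["deltas"]}

```bash
mkdir -p pics
python3 - <<'E'
from rig import *
import cv2,numpy as np
s=observe();print(s['t'],s['tool_pos'],s['ee_rot'],s['grip_width'])
for c in("top","scene"):
    p,d=grab_frame(c);cv2.imwrite(f"pics/{c}0.png",p)
    k=get_calibration(c);print(c,k['mtx'],k['R'],k['t'])
    for n in("lid","lid_knob","pot","mat","block","block_hole0","arbor","punch"):
        for r in landmark_of(n,c)[:3]:print(c,n,np.round(r['location'],0),round(r['confidence'],2))
E
```

```text
0.0 [ 137.58082066 -557.5158105   230.11130436] [ 0.78720937 -0.61668476 -0.00079066 -0.00083323] 85.19061778138921
top [[491.69513994   0.         319.75377569]
 [  0.         491.69513994 206.20095247]
 [  0.           0.           1.        ]] [[-0.02091384 -0.9997652   0.00567039]
 [-0.9898409   0.01990777 -0.1407788 ]
 [ 0.14063286 -0.00855701 -0.99002484]] [  15.20311719  526.33857899 1586.3827125 ]
top lid [547. -21.  69.] 0.82
top lid [788. -12.   0.] 0.62
top lid_knob [785.  -9.  32.] 0.86
top lid_knob [550. -24. 111.] 0.79
top mat [ 220. -336.    3.] 0.67
top mat [ 490. -311.   -4.] 0.62
top block [466. 281.  -0.] 0.94
top block_hole0 [467. 280.  52.] 0.77
top arbor [774. 158.  -2.] 0.64
top arbor [ 781. -196.    4.] 0.29
top punch [ 781. -194.   -1.] 0.52
scene [[473.51836538   0.         322.00490612]
 [  0.         473.51836538 198.37678591]
 [  0.           0.           1.        ]] [[ 0.86327221  0.50473613 -0.00159082]
 [ 0.26031111 -0.44791729 -0.855341  ]
 [-0.43243406  0.73797801 -0.51806297]] [-425.79184966  -42.03044225 1447.29079483]
scene lid [784. -13.  -0.] 0.95
scene lid [545. -20.  72.] 0.89
scene lid_knob [548. -17. 108.] 0.66
scene lid_knob [790.  -7.  38.] 0.61
scene pot [547. -24.  -2.] 0.98
scene mat [ 221. -335.    1.] 0.75
scene mat [ 490. -308.   -0.] 0.61
scene block [470. 283.  -2.] 0.72
scene block [ 488. -309.   -2.] 0.7
scene block_hole0 [468. 280.  48.] 0.69
scene arbor [772. 160.   4.] 0.82
scene punch [ 780. -191.    2.] 0.76
```

View pics/top0.png

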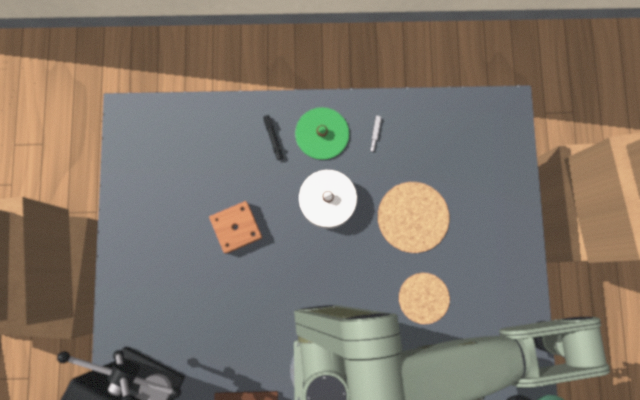

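View pics/scene0.png

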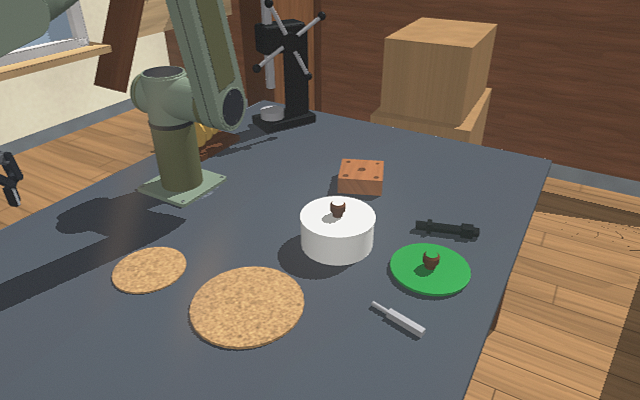

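The top view shows the white lid on the crock at pixel (328,198). The large mat is at (414,217), about 71 px wide, which matches 240 mm. The block is at (235,227). The green look-alike at (322,133), the arbor (275,138) and the punch (377,133) are to be left alone. The scene view agrees. Estimates: lid (547,-21), mat (490,-310), hole (467,280).

Call:
{"api": "send_rows", "payload": {
  "deltas": [
    [24,31,0,0,0,0,1],
    [24,31,0,0,0,0,1],
    [24,31,0,0,0,0,1],
    [24,31,0,0,0,0,1],
    [24,31,0,0,0,0,1],
    [24,31,0,0,0,0,1],
    [24,31,0,0,0,0,1],
    [24,31,0,0,0,0,1]
  ]
}}

```text
t: 1.57
tool_pos: [330.5, -308.7, 231.6]
ee_rot: [0.787, -0.617, 0.0, 0.0]
ft_force: [0.6, -0.7, -0.3]
grip_width: 85.2
```

Call:
{"api": "send_rows", "payload": {
  "deltas": [
    [24,31,0,0,0,0,1],
    [24,31,0,0,0,0,1],
    [24,31,0,0,0,0,1],
    [24,31,0,0,0,0,1],
    [24,31,0,0,0,0,1],
    [24,31,0,0,0,0,1],
    [24,31,0,0,0,0,1],
    [0,0,0,0,0,0,1]
  ]
}}

```text
t: 2.23
tool_pos: [500.8, -87.9, 231.6]
ee_rot: [0.789, -0.614, 0.0, -0.002]
ft_force: [-0.5, -0.7, -0.3]
grip_width: 85.3
```

Run:
```python
from rig import *
import cv2,numpy as np
s=observe();print(s['t'],s['tool_pos'],s['ee_rot'],s['q'])
c="wrist"
p,d=grab_frame(c);cv2.imwrite(f"pics/w0.png",p)
k=get_calibration(c);print(k)
for n in("lid","lid_knob","pot"):
    for r in landmark_of(n,c)[:3]:print(c,n,np.round(r['location'],1),round(r['confidence'],2))
```

```text
2.2333 [500.84401171 -87.907704   231.63661527] [ 7.89421819e-01 -6.13847846e-01  3.39366848e-04 -1.97462163e-03] [-0.34632602  0.06263272  1.70327257  0.0036153   1.37382115  0.97482418]
{'mtx': array([[309.70691629,   0.        , 322.03250334],
       [  0.        , 309.70691629, 202.42303462],
       [  0.        ,   0.        ,   1.        ]]), 'R': array([[ 2.44817319e-01, -9.69569190e-01, -2.58344497e-04],
       [-9.30097693e-01, -2.34925957e-01,  2.82361607e-01],
       [-2.73829806e-01, -6.88867258e-02, -9.59308009e-01]]), 't': array([-209.27921653,  406.49720307,  510.16279441])}
wrist lid [550.9 -17.7  69.3] 0.65
wrist lid_knob [546.1 -22.9 108.4] 0.94
```

View pics/w0.png

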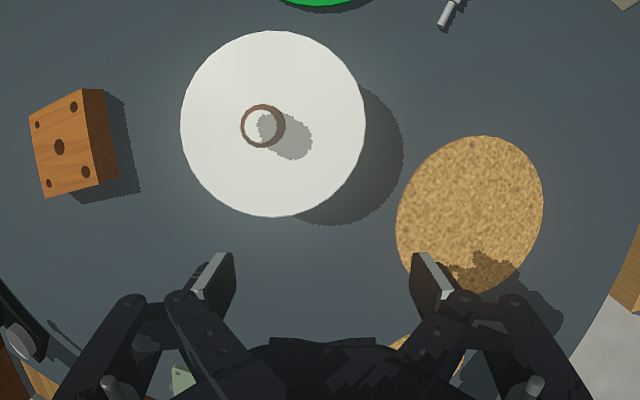

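The wrist view shows the white lid centred near (273,124), the knob at (263,125), the block's hole at (59,147) and the mat at (470,215). I'll fit a circle to the lid's rim for its centre.

```bash
cat > h.py <<'E'
from rig import *
import cv2,numpy as np
from scipy.optimize import least_squares
def plane(px,z,k,fish):
    px=np.atleast_2d(px).astype(float);K=k['mtx']
    u=(px-[K[0,2],K[1,2]])/K[0,0]
    if fish:
        r=np.linalg.norm(u,axis=1,keepdims=True)+1e-12
        ray=np.hstack([u/r*np.sin(r),np.cos(r)])
    else: ray=np.hstack([u,np.ones((len(u),1))])
    ray=ray@k['R'];C=-k['R'].T@k['t']
    return (C+ray*((z-C[2])/ray[:,2])[:,None])[:,:2]
def circ(P,r0=None):
    f=lambda v:np.hypot(P[:,0]-v[0],P[:,1]-v[1])-v[2]
    s=least_squares(f,[*P.mean(0),r0 or 50],loss='soft_l1',f_scale=1.)
    return s.x
def contour(mask):
    c=max(cv2.findContours(mask.astype(np.uint8),cv2.RETR_EXTERNAL,cv2.CHAIN_APPROX_NONE)[0],key=cv2.contourArea)
    return c[:,0]
E
python3 - <<'E'
from h import *
p=cv2.imread('pics/w0.png');k=get_calibration('wrist')
m=(p.min(2)>150);m[:,:150]=0;m[230:]=0
lid=contour(m);print('lid',circ(plane(lid,84,k,1),92))
h=cv2.cvtColor(p,cv2.COLOR_BGR2HSV)
m=(h[...,1]>70)&(h[...,0]<30);m[:,:390]=0;m[240:]=0
c=contour(m);c=c[c[:,1]<238];print('mat',circ(plane(c,8,k,1),120))
m=(p.max(2)<75);m[:,:50]=0;m[:,70:]=0;m[:130]=0;m[160:]=0
print('hole',plane(contour(m).mean(0),50,k,1))
p=cv2.imread('pics/top0.png');k=get_calibration('top')
m=(p.min(2)>150);m[:160]=0;m[240:]=0;m[:,:290]=0;m[:,370:]=0
print('lid top',circ(plane(contour(m),84,k,0),92))
h=cv2.cvtColor(p,cv2.COLOR_BGR2HSV)
m=(h[...,1]>70)&(h[...,0]<30);m[:,:370]=0;m[260:]=0;m[:170]=0;m[:,460:]=0
print('mat top',circ(plane(contour(m),8,k,0),120))
E
```

```text
lid [545.80978321 -28.84304757  90.51046264]
mat [ 484.76290092 -315.76876527  119.69293001]
hole [[466.26213881 273.47077104]]
lid top [547.71937724 -19.22653525  93.572863  ]
mat top [ 489.13240169 -308.27567484  118.37346481]
```

The wrist and top estimates differ by about 8 mm in y, possibly because the arm was still settling. I'll move above the knob, let it settle, and look again.

Call:
{"api": "send_rows", "payload": {
  "deltas": [
    [16,22,0,0,0,0,1],
    [16,22,0,0,0,0,1],
    [10,13,0,0,0,0,1],
    [5,10,-10,0,0,0,1],
    [0,0,-10,0,0,0,1],
    [0,0,0,0,0,0,1],
    [0,0,0,0,0,0,1],
    [0,0,0,0,0,0,1]
  ]
}}

```text
t: 3.1
tool_pos: [543.8, -27.4, 210.8]
ee_rot: [0.787, -0.617, -0.0, 0.0]
ft_force: [-0.1, -0.3, 0.5]
grip_width: 85.6
```

Run:
```python
from h import *
p,d=grab_frame('wrist');k=get_calibration('wrist');cv2.imwrite('pics/w1.png',p)
s=observe();print(s['t'],s['tool_pos'],s['ee_rot'])
m=(p.min(2)>150);m[260:]=0;m[:,:100]=0;m[:,560:]=0
lid=contour(m);print(lid.min(0),lid.max(0),'lid',circ(plane(lid,84,k,1),92))
for n in("lid","lid_knob"):
    for r in landmark_of(n,'wrist')[:2]:print(n,np.round(r['location'],1),round(r['confidence'],2))
h=cv2.cvtColor(p,cv2.COLOR_BGR2HSV)
m=(h[...,1]>70)&(h[...,0]<30);m[:,:390]=0;m[270:]=0
c=contour(m);print(c.min(0),c.max(0),'mat',circ(plane(c[c[:,1]<265],8,k,1),120))
```

```text
3.15 [544.19290492 -27.33905239 211.26089025] [ 7.86746659e-01 -6.17275989e-01 -4.69202899e-05  2.14724122e-04]
[221  84] [417 259] lid [551.65888668 -21.38793962  90.08415801]
lid [550.5 -20.   71.7] 0.75
lid_knob [548.5 -25.9 108.6] 0.71
lid_knob [4.651e+02 2.761e+02 4.000e-01] 0.69
[432 179] [565 269] mat [ 491.63521001 -308.8580192   120.17125794]
```

View pics/w1.png

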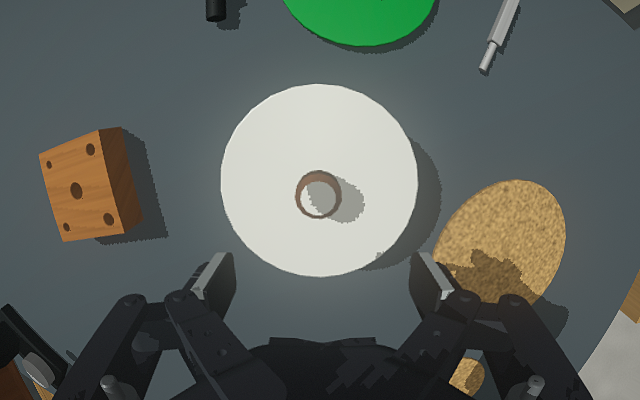

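The arm has settled. The lid is at about (549,-21) and the mat at (491,-309), and the top view agrees. I'll descend over the knob.

Call:
{"api": "send_rows", "payload": {
  "deltas": [
    [5,6,-15,0,0,0,1],
    [0,0,-20,0,0,0,1],
    [0,0,-25,0,0,0,1],
    [0,0,-25,0,0,0,1],
    [0,0,-20,0,0,0,1],
    [0,0,-11,0,0,0,1],
    [0,0,-5,0,0,0,1],
    [0,0,0,0,0,0,1]
  ]
}}

```text
t: 3.92
tool_pos: [549.2, -20.4, 89.6]
ee_rot: [0.787, -0.617, -0.001, 0.0]
ft_force: [0.2, -1.5, -0.3]
grip_width: 85.3
```

Call:
{"api": "send_rows", "payload": {
  "deltas": [
    [0,0,0,0,0,0,0.6],
    [0,0,0,0,0,0,0.3],
    [0,0,0,0,0,0,0.3],
    [0,0,0,0,0,0,0],
    [0,0,0,0,0,0,0],
    [0,0,0,0,0,0,0],
    [0,0,0,0,0,0,0],
    [0,0,0,0,0,0,0]
  ],
  "newtons": 70
}}

```text
t: 4.58
tool_pos: [551.1, -21.0, 92.2]
ee_rot: [0.787, -0.617, 0.002, -0.0]
ft_force: [-0.1, -1.5, 6.1]
grip_width: 35.9
```

Call:
{"api": "send_rows", "payload": {
  "deltas": [
    [0,0,2,0,0,0,0],
    [0,0,2,0,0,0,0],
    [0,0,4,0,0,0,0],
    [0,0,5,0,0,0,0],
    [0,0,6,0,0,0,0],
    [0,0,6,0,0,0,0],
    [0,0,6,0,0,0,0],
    [0,0,0,0,0,0,0]
  ]
}}

```text
t: 5.25
tool_pos: [551.1, -20.5, 123.3]
ee_rot: [0.787, -0.617, 0.002, -0.001]
ft_force: [2.0, 0.1, -4.8]
grip_width: 35.9
```

Run:
```python
from h import *
s=observe();print(s['t'],s['tool_pos'],s['ft_force'],s['ft_torque'],s['grip_width'])
p,d=grab_frame('wrist');k=get_calibration('wrist')
q,_=grab_frame('scene');cv2.imwrite('pics/l1.png',np.vstack([p[:,:],q])[::1,:][:, :][0:800:1]) if 0 else cv2.imwrite('pics/l1.png',np.hstack([cv2.resize(p,(400,250)),cv2.resize(q[100:350,200:600],(400,250))]))
```

```text
5.25 [551.06575907 -20.50077502 123.26294642] [ 1.97066819  0.13598816 -4.78891152] [ 0.00763361 -0.11017868 -0.02466609] 35.93341990185207
```

View pics/l1.png

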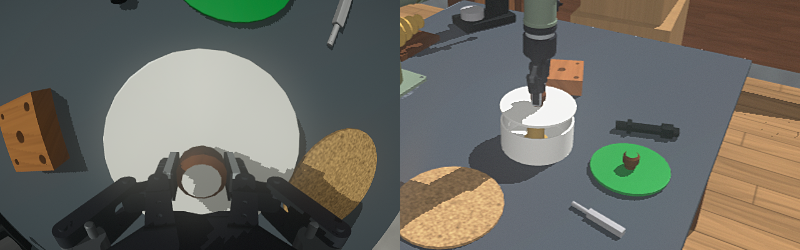

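The lid is lifted and level, with the bushing visible in the crock below it. I'll raise it and carry it to the mat.

Call:
{"api": "send_rows", "payload": {
  "deltas": [
    [0,0,8,0,0,0,0],
    [0,0,12,0,0,0,0],
    [0,0,12,0,0,0,0],
    [-1,-5,6,0,0,0,0],
    [-2,-10,2,0,0,0,0],
    [-3,-15,0,0,0,0,0],
    [-4,-20,0,0,0,0,0],
    [-5,-25,0,0,0,0,0]
  ]
}}

```text
t: 6.02
tool_pos: [534.3, -95.9, 161.6]
ee_rot: [0.788, -0.616, 0.0, -0.0]
ft_force: [1.0, -0.5, -6.2]
grip_width: 35.9
```

Call:
{"api": "send_rows", "payload": {
  "deltas": [
    [-5,-27,0,0,0,0,0],
    [-6,-27,0,0,0,0,0],
    [-6,-27,0,0,0,0,0],
    [-5,-27,0,0,0,0,0],
    [-6,-27,0,0,0,0,0],
    [-5,-25,0,0,0,0,0],
    [-4,-20,0,0,0,0,0],
    [-3,-15,0,0,0,0,0]
  ]
}}

```text
t: 6.68
tool_pos: [493.4, -293.3, 161.5]
ee_rot: [0.787, -0.618, 0.0, 0.001]
ft_force: [1.2, -0.5, -5.9]
grip_width: 35.9
```

Call:
{"api": "send_rows", "payload": {
  "deltas": [
    [-2,-12,0,0,0,0,0],
    [-1,-6,0,0,0,0,0],
    [0,0,0,0,0,0,0],
    [0,0,-10,0,0,0,0],
    [0,0,-15,0,0,0,0],
    [0,0,-15,0,0,0,0],
    [0,0,-10,0,0,0,0],
    [0,0,0,0,0,0,0]
  ]
}}

```text
t: 7.35
tool_pos: [489.8, -305.2, 107.5]
ee_rot: [0.788, -0.616, -0.004, -0.0]
ft_force: [-1.0, 0.6, -7.0]
grip_width: 35.9
```

Run:
```python
from h import *
s=observe();print(s['t'],s['tool_pos'],s['ft_force'],s['grip_width'])
p,d=grab_frame('scene');k=get_calibration('scene')
p2,_=grab_frame('top');
for c in('scene','top'):
  for n in("lid","mat"):
    for r in landmark_of(n,c)[:3]:print(c,n,np.round(r['location'],1),round(r['confidence'],2))
```

```text
7.35 [ 489.7676722  -305.17301501  107.51781047] [-0.96921694  0.61873221 -6.97056716] 35.88334152506101
scene lid [ 7.85e+02 -1.39e+01  7.00e-01] 0.94
scene lid [ 484.5 -303.1   87.5] 0.89
scene mat [ 219.4 -333.3   -0.8] 0.71
scene mat [ 490.4 -305.7   -1.8] 0.66
top lid [ 7.866e+02 -7.600e+00  6.000e-01] 0.69
top lid [ 485.5 -308.2   84.2] 0.65
top mat [ 221.  -337.9    4.4] 0.8
top mat [775.5 156.1   2.7] 0.19
```

Call:
{"api": "send_rows", "payload": {
  "deltas": [
    [2,-2,-8,0,0,0,0],
    [0,0,-14,0,0,0,0],
    [0,0,-14,0,0,0,0],
    [0,0,-12,0,0,0,0],
    [0,0,-8,0,0,0,0],
    [0,0,-6,0,0,0,0],
    [0,0,-4,0,0,0,0],
    [0,0,-2,0,0,0,0]
  ]
}}

```text
t: 8.32
tool_pos: [493.6, -310.3, 42.8]
ee_rot: [0.787, -0.617, -0.0, 0.0]
ft_force: [0.6, 0.3, -6.1]
grip_width: 35.8
```

Call:
{"api": "send_rows", "payload": {
  "deltas": [
    [0,0,-2,0,0,0,0],
    [0,0,-2,0,0,0,0],
    [0,0,-2,0,0,0,0],
    [0,0,-1,0,0,0,0],
    [0,0,-1,0,0,0,0],
    [0,0,0,0,0,0,0],
    [0,0,0,0,0,0,0],
    [0,0,0,0,0,0,0]
  ]
}}

```text
t: 8.98
tool_pos: [493.8, -310.4, 35.4]
ee_rot: [0.787, -0.617, 0.0, 0.0]
ft_force: [0.2, -0.3, -5.7]
grip_width: 35.6
```

Call:
{"api": "send_rows", "payload": {
  "deltas": [
    [0,0,-1.5,0,0,0,0],
    [0,0,-1.5,0,0,0,0],
    [0,0,-1,0,0,0,0],
    [0,0,-1,0,0,0,0],
    [0,0,0,0,0,0,0],
    [0,0,0,0,0,0,0],
    [0,0,0,0,0,0,0],
    [0,0,0,0,0,0,0]
  ]
}}

```text
t: 9.65
tool_pos: [493.7, -310.3, 30.4]
ee_rot: [0.787, -0.617, 0.0, -0.0]
ft_force: [-0.5, 0.2, -7.3]
grip_width: 35.9
```

Call:
{"api": "send_rows", "payload": {
  "deltas": [
    [0,0,-1,0,0,0,0],
    [0,0,-1,0,0,0,0],
    [0,0,0,0,0,0,0],
    [0,0,-1,0,0,0,0],
    [0,0,0,0,0,0,0],
    [0,0,0,0,0,0,0],
    [0,0,0,0,0,0,0],
    [0,0,0,0,0,0,0]
  ]
}}

```text
t: 10.32
tool_pos: [493.9, -310.4, 29.2]
ee_rot: [0.787, -0.617, 0.0, 0.0]
ft_force: [-4.3, 3.2, 7.8]
grip_width: 35.7
```

Contact is at the expected height. I'll release it gently.

Call:
{"api": "send_rows", "payload": {
  "deltas": [
    [0,0,1,0,0,0,0],
    [0,0,0,0,0,0,0.45],
    [0,0,0,0,0,0,0.6],
    [0,0,0,0,0,0,0.8],
    [0,0,0,0,0,0,1],
    [0,0,0,0,0,0,1],
    [0,0,0,0,0,0,1],
    [0,0,0,0,0,0,1]
  ]
}}

```text
t: 10.98
tool_pos: [493.8, -310.4, 28.3]
ee_rot: [0.787, -0.617, 0.0, -0.0]
ft_force: [0.8, 0.7, 0.1]
grip_width: 85.1
```

Call:
{"api": "send_rows", "payload": {
  "deltas": [
    [0,0,5,0,0,0,1],
    [0,0,15,0,0,0,1],
    [0,0,25,0,0,0,1],
    [0,0,35,0,0,0,1],
    [0,0,35,0,0,0,1],
    [0,0,35,0,0,0,1],
    [2,15,25,0,0,0,1],
    [4,25,5,0,0,0,1]
  ]
}}

```text
t: 11.65
tool_pos: [502.5, -274.2, 215.6]
ee_rot: [0.786, -0.618, 0.007, 0.0]
ft_force: [0.8, -0.4, 0.9]
grip_width: 85.3
```

Call:
{"api": "send_rows", "payload": {
  "deltas": [
    [4,30,0,0,0,0,1],
    [4,30,0,0,0,0,1],
    [4,30,0,0,0,0,1],
    [4,30,0,0,0,0,1],
    [4,30,0,0,0,0,1],
    [0,10,0,0,0,0,1],
    [0,0,0,0,0,0,1],
    [0,0,0,0,0,0,1]
  ]
}}

```text
t: 12.32
tool_pos: [519.7, -110.5, 208.6]
ee_rot: [0.788, -0.616, 0.0, 0.0]
ft_force: [0.1, -1.3, 0.0]
grip_width: 85.7
```

Run:
```python
from h import *
s=observe();print(s['t'],s['tool_pos'],s['ft_force'],s['grip_width'])
w,_=grab_frame('wrist');k=get_calibration('wrist');np.savez('pics/k2.npz',**k)
cv2.imwrite('pics/w2.png',w)
for n in("bushing","pot"):
    for r in landmark_of(n,'wrist')[:2]:print(n,np.round(r['location'],1),round(r['confidence'],2))
p,d=grab_frame('top');p,_=grab_frame('scene')
for c in('scene','top'):
  for n in("lid","bushing","pot"):
    for r in landmark_of(n,c)[:3]:print(c,n,np.round(r['location'],1),round(r['confidence'],2))
```

```text
12.3167 [ 519.69715453 -110.51813871  208.58092402] [ 0.05813557 -1.29650454  0.02975641] 85.68075391335888
bushing [544.8 -23.3   0.6] 0.87
bushing [ 490.2 -309.6   45. ] 0.15
pot [544.5 -25.5  -3.8] 0.68
scene lid [785.4 -10.2  -0.8] 0.77
scene lid [ 491.1 -309.3    6.9] 0.75
scene bushing [545.1 -24.7   3.3] 0.56
scene pot [546.6 -23.8  -1.1] 0.86
top lid [786.2 -11.5  -2.4] 0.8
top lid [ 489.3 -310.     7.2] 0.69
top bushing [543.9 -22.7   3.7] 0.79
top pot [544.6 -22.1   2.3] 0.64
```

View pics/w2.png

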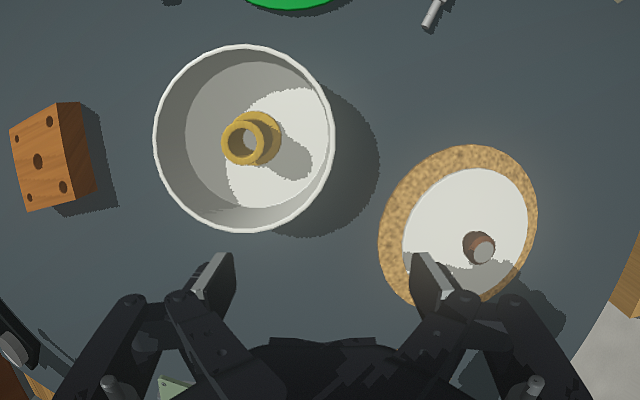

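The lid lies centred on the mat at about (490,-310), with the knob at pixel (480,247). The bushing stands upright near the middle of the crock, with its top at pixel (242,140), which puts it at about (544.5,-23.5). Next I'll go above it and check.

Call:
{"api": "send_rows", "payload": {
  "deltas": [
    [7,25,0,0,0,0,1],
    [8,28,0,0,0,0,1],
    [6,22,0,0,0,0,1],
    [4,12,-15,0,0,0,1],
    [0,0,-25,0,0,0,1],
    [0,0,-20,0,0,0,1],
    [0,0,0,0,0,0,1],
    [0,0,0,0,0,0,1]
  ]
}}

```text
t: 13.53
tool_pos: [543.6, -23.0, 147.1]
ee_rot: [0.787, -0.617, -0.002, 0.001]
ft_force: [0.6, -0.4, -0.5]
grip_width: 85.1
```

Run:
```python
from h import *
s=observe();print(s['t'],s['tool_pos'],s['q'])
w,_=grab_frame('wrist');k=get_calibration('wrist')
cv2.imwrite('pics/w3.png',w)
for n in("bushing","block_hole0"):
    for r in landmark_of(n,'wrist')[:2]:print(n,np.round(r['location'],1),round(r['confidence'],2))
h=cv2.cvtColor(w,cv2.COLOR_BGR2HSV)
for r in cut_out('bushing','wrist')[:1]:
    c=contour(r['pixels']);print(c.min(0),c.max(0),r['confidence'])
    a=cv2.convexHull(c);print(plane([[c[:,0].mean(),c[:,1].mean()]],40,k,1))
```

```text
13.5333 [543.57204565 -22.97748817 147.14400141] [-2.01359890e-01  2.28402341e-01  1.69935153e+00  7.48206234e-06
  1.21720367e+00  1.12743518e+00]
bushing [544.7 -22.1   4.6] 0.82
block_hole0 [468.  282.5  50.9] 0.94
[293 157] [359 232] 0.73
[[551.2579968  -25.08123125]]
```

View pics/w3.png

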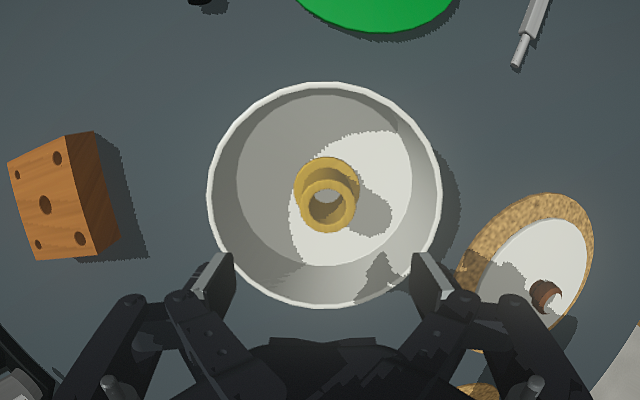

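The bushing's top rim is at pixel (327,206), centred between the jaws, and the fingers clear the crock wall. I'll descend.

Call:
{"api": "send_rows", "payload": {
  "deltas": [
    [1,0,-15,0,0,0,1],
    [0,0,-20,0,0,0,1],
    [0,0,-25,0,0,0,1],
    [0,0,-22,0,0,0,1],
    [0,0,-16,0,0,0,1],
    [0,0,-10,0,0,0,1],
    [0,0,-6,0,0,0,1],
    [0,0,0,0,0,0,1]
  ]
}}

```text
t: 14.4
tool_pos: [545.5, -23.4, 33.9]
ee_rot: [0.787, -0.617, -0.0, 0.0]
ft_force: [-0.8, -0.1, -0.8]
grip_width: 85.2
```

Call:
{"api": "send_rows", "payload": {
  "deltas": [
    [0,0,0,0,0,0,0.7],
    [0,0,0,0,0,0,0.5],
    [0,0,0,0,0,0,0.4],
    [0,0,0,0,0,0,0.2],
    [0,0,0,0,0,0,0],
    [0,0,0,0,0,0,0],
    [0,0,0,0,0,0,0],
    [0,0,0,0,0,0,0]
  ],
  "newtons": 80
}}

```text
t: 15.07
tool_pos: [547.5, -24.1, 36.3]
ee_rot: [0.787, -0.617, 0.002, -0.001]
ft_force: [-0.2, -1.9, 5.0]
grip_width: 42.6
```

Call:
{"api": "send_rows", "payload": {
  "deltas": [
    [0,0,3,0,0,0,0],
    [0,0,5,0,0,0,0],
    [0,0,8,0,0,0,0],
    [0,0,12,0,0,0,0],
    [0,0,15,0,0,0,0],
    [0,0,15,0,0,0,0],
    [0,0,15,0,0,0,0],
    [0,0,0,0,0,0,0]
  ]
}}

```text
t: 15.73
tool_pos: [548.6, -23.7, 111.5]
ee_rot: [0.787, -0.617, 0.003, -0.002]
ft_force: [1.7, 0.1, -3.9]
grip_width: 42.0
```

Bushing held (width 42 mm, about 4 N of weight). I'll lift further and carry it to the block.

Call:
{"api": "send_rows", "payload": {
  "deltas": [
    [0,0,12,0,0,0,0],
    [0,0,15,0,0,0,0],
    [0,0,10,0,0,0,0],
    [-1,5,3,0,0,0,0],
    [-3,12,0,0,0,0,0],
    [-5,19,0,0,0,0,0],
    [-6,24,0,0,0,0,0],
    [-7,27,0,0,0,0,0]
  ]
}}

```text
t: 16.4
tool_pos: [522.2, 64.9, 146.1]
ee_rot: [0.787, -0.617, -0.001, 0.001]
ft_force: [1.1, 0.4, -6.3]
grip_width: 42.1
```

Call:
{"api": "send_rows", "payload": {
  "deltas": [
    [-7,27,0,0,0,0,0],
    [-7,27,0,0,0,0,0],
    [-7,27,0,0,0,0,0],
    [-7,27,0,0,0,0,0],
    [-7,26,0,0,0,0,0],
    [-6,24,0,0,0,0,0],
    [-5,19,0,0,0,0,0],
    [-3,12,0,0,0,0,0]
  ]
}}

```text
t: 17.07
tool_pos: [472.0, 255.3, 146.0]
ee_rot: [0.788, -0.616, -0.001, 0.001]
ft_force: [-0.2, -0.2, -3.9]
grip_width: 42.0
```

Call:
{"api": "send_rows", "payload": {
  "deltas": [
    [0,0,0,0,0,0,0],
    [0,0,0,0,0,0,0],
    [0,0,0,0,0,0,0],
    [0,0,0,0,0,0,0],
    [0,0,0,0,0,0,0],
    [0,0,0,0,0,0,0],
    [0,0,0,0,0,0,0],
    [0,0,0,0,0,0,0]
  ]
}}

```text
t: 17.73
tool_pos: [474.9, 252.3, 147.3]
ee_rot: [0.787, -0.617, -0.0, -0.0]
ft_force: [0.3, -0.8, -4.0]
grip_width: 42.1
```

Run:
```python
from h import *
s=observe();print(s['t'],s['tool_pos'],s['ee_rot'],s['ft_force'],s['grip_width'])
P={}
for c in('scene','top','wrist'):
  p,_=grab_frame(c);P[c]=p
  for n in("bushing","block","block_hole0"):
    for r in landmark_of(n,c)[:2]:print(c,n,np.round(r['location'],1),round(r['confidence'],2))
cv2.imwrite('pics/b4.png',np.hstack([cv2.resize(P['wrist'],(400,250)),cv2.resize(P['scene'][80:205,270:470],(400,250))]))
# block centre from initial top view: orange top face at z=50 (arm not above it)
p=cv2.imread('pics/top0.png');k=get_calibration('top')
h=cv2.cvtColor(p,cv2.COLOR_BGR2HSV)
m=((h[...,1]>100)&(h[...,0]<20)).astype(np.uint8);m[:190]=0;m[260:]=0;m[:,:200]=0;m[:,270:]=0
b=plane(cv2.boxPoints(cv2.minAreaRect(contour(m))),50,k,0);print(b.mean(0),b)
g=(p.max(2)<80).astype(np.uint8);g[:222]=0;g[233:]=0;g[:,:229]=0;g[:,242:]=0
print('hole',plane(contour(g).mean(0),50,k,0))
```

```text
17.7333 [474.86523341 252.30479623 147.30435234] [ 7.86960933e-01 -6.17002827e-01 -5.06333063e-06 -9.08682947e-06] [ 0.29372877 -0.81261943 -3.96513396] 42.05431489121724
scene bushing [471.2 252.3 118.3] 0.76
scene block [468.4 283.4  -3.1] 0.76
scene block_hole0 [469.6 279.   47.2] 0.64
top bushing [472.8 254.8 112.9] 0.51
top block [462.  275.7  -0.5] 0.97
top block_hole0 [464.8 282.9  50.6] 0.72
wrist bushing [472.9 255.5 115.5] 0.79
wrist bushing [461.9 275.3  -0.6] 0.48
wrist block [ 4.635e+02  2.775e+02 -4.000e-01] 0.62
wrist block_hole0 [466.5 278.1  50.7] 0.82
[462.39475265 280.32647451] [[498.58116968 367.47881804]
 [548.61694351 244.38704092]
 [425.64257857 193.68881125]
 [376.73831882 315.75122782]]
hole [[461.94106445 281.58750508]]
```

View pics/b4.png

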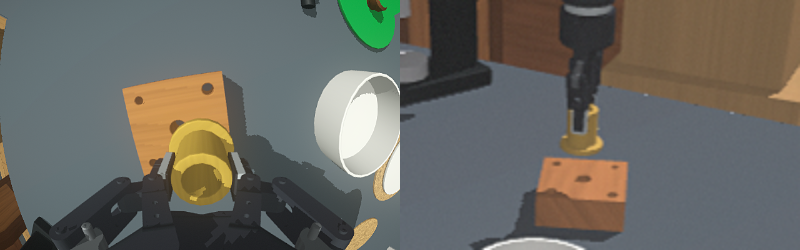

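The bushing is upright in the grip at about (472.3,254.2), and the hole is at about (467,280). I'll shift by (-5,+26) and descend partway before checking.

Call:
{"api": "send_rows", "payload": {
  "deltas": [
    [-2,8,0,0,0,0,0],
    [-2,12,-5,0,0,0,0],
    [-1,6,-12,0,0,0,0],
    [0,0,-14,0,0,0,0],
    [0,0,-8,0,0,0,0],
    [0,0,-3,0,0,0,0],
    [0,0,0,0,0,0,0],
    [0,0,0,0,0,0,0]
  ]
}}

```text
t: 19.0
tool_pos: [469.6, 278.8, 105.0]
ee_rot: [0.787, -0.617, -0.0, 0.0]
ft_force: [0.2, -0.3, -4.9]
grip_width: 41.8
```

Run:
```python
from h import *
s=observe();print(s['t'],s['tool_pos'],s['ft_force'],s['grip_width'])
P={}
for i in range(2):
 for c in('scene','top','wrist'):
  p,_=grab_frame(c);P[c]=p
  for n in("bushing","block","block_hole0"):
    for r in landmark_of(n,c)[:1]:print(c,n,np.round(r['location'],1),round(r['confidence'],2))
cv2.imwrite('pics/b5.png',np.hstack([P['wrist'][100:350,120:520],cv2.resize(P['scene'][80:205,270:470],(400,250))]))
```

```text
19.0 [469.63042623 278.83835735 105.00873486] [ 0.23128273 -0.28540823 -4.88851312] 41.84227283639593
scene bushing [466.5 279.2  74. ] 0.5
scene block [469.5 283.3   0.8] 0.9
scene block_hole0 [468.6 280.4  51.7] 0.7
top bushing [469.  281.1  73.3] 0.42
top block [465.  278.9  -4.3] 0.62
top block_hole0 [467.  282.9  51.4] 0.95
wrist bushing [467.4 282.7  73.1] 0.75
scene bushing [461.7 278.7  75.9] 0.64
scene block [469.6 284.7  -1. ] 0.96
scene block_hole0 [468.8 279.   47.7] 0.71
top bushing [468.4 282.9  73.3] 0.36
top block [465.1 281.3  -2.9] 0.78
top block_hole0 [464.5 283.8  50. ] 0.74
wrist bushing [465.7 279.9  72.7] 0.56
```

View pics/b5.png

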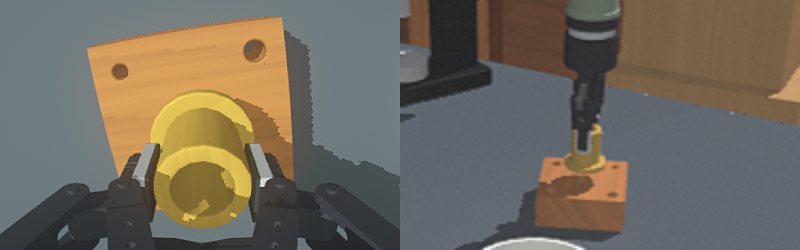

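The bushing at (466.5,281) and the hole at (467,281) agree. I'll lower it slowly.

Call:
{"api": "send_rows", "payload": {
  "deltas": [
    [0.5,0,-6,0,0,0,0],
    [0,0,-6,0,0,0,0],
    [0,0,-4,0,0,0,0],
    [0,0,-3,0,0,0,0],
    [0,0,-2,0,0,0,0],
    [0,0,-1,0,0,0,0],
    [0,0,0,0,0,0,0],
    [0,0,0,0,0,0,0]
  ]
}}

```text
t: 20.87
tool_pos: [470.3, 278.8, 83.3]
ee_rot: [0.787, -0.617, 0.0, -0.0]
ft_force: [0.1, -0.4, -5.9]
grip_width: 42.0
```

Call:
{"api": "send_rows", "payload": {
  "deltas": [
    [0,0,-1,0,0,0,0],
    [0,0,-1,0,0,0,0],
    [0,0,-1,0,0,0,0],
    [0,0,0,0,0,0,0],
    [0,0,0,0,0,0,0],
    [0,0,0,0,0,0,0],
    [0,0,0,0,0,0,0],
    [0,0,0,0,0,0,0]
  ]
}}

```text
t: 21.53
tool_pos: [470.3, 278.8, 80.5]
ee_rot: [0.787, -0.617, 0.0, -0.0]
ft_force: [-0.9, 0.5, -3.2]
grip_width: 42.3
```

Call:
{"api": "send_rows", "payload": {
  "deltas": [
    [0,0,-0.5,0,0,0,0],
    [0,0,-0.5,0,0,0,0],
    [0,0,-0.5,0,0,0,0],
    [0,0,0,0,0,0,0],
    [0,0,0,0,0,0,0],
    [0,0,0,0,0,0,0],
    [0,0,0,0,0,0,0],
    [0,0,0,0,0,0,0]
  ]
}}

```text
t: 22.2
tool_pos: [470.4, 278.9, 80.4]
ee_rot: [0.787, -0.617, 0.0, -0.0]
ft_force: [-5.0, -1.3, 6.8]
grip_width: 42.6
```

Seated, with an upward force. I'll release and retreat straight up.

Call:
{"api": "send_rows", "payload": {
  "deltas": [
    [0,0,0.5,0,0,0,0],
    [0,0,0,0,0,0,0.5],
    [0,0,0,0,0,0,0.65],
    [0,0,0,0,0,0,0.8],
    [0,0,0,0,0,0,1],
    [0,0,0,0,0,0,1],
    [0,0,0,0,0,0,1],
    [0,0,0,0,0,0,1]
  ]
}}

```text
t: 22.87
tool_pos: [470.3, 278.7, 79.2]
ee_rot: [0.787, -0.617, 0.0, -0.0]
ft_force: [0.8, -0.1, -0.2]
grip_width: 85.1
```

Call:
{"api": "send_rows", "payload": {
  "deltas": [
    [0,0,5,0,0,0,1],
    [0,0,15,0,0,0,1],
    [0,0,25,0,0,0,1],
    [0,0,30,0,0,0,1],
    [0,0,30,0,0,0,1],
    [0,0,20,0,0,0,1],
    [0,-15,5,0,0,0,1],
    [0,-25,0,0,0,0,1]
  ]
}}

```text
t: 23.53
tool_pos: [472.1, 240.5, 213.1]
ee_rot: [0.788, -0.615, 0.002, -0.003]
ft_force: [0.6, -1.8, 0.2]
grip_width: 85.3
```

Call:
{"api": "send_rows", "payload": {
  "deltas": [
    [0,-30,0,0,0,0,1],
    [0,-30,0,0,0,0,1],
    [0,-20,0,0,0,0,1],
    [0,-10,0,0,0,0,1],
    [0,0,0,0,0,0,1],
    [0,0,0,0,0,0,1],
    [0,0,0,0,0,0,1],
    [0,0,0,0,0,0,1]
  ]
}}

```text
t: 24.2
tool_pos: [470.2, 149.8, 209.3]
ee_rot: [0.788, -0.616, -0.0, -0.0]
ft_force: [-0.4, 0.5, 0.3]
grip_width: 85.4
```

Run:
```python
from h import *
s=observe();print(s['t'],s['tool_pos'],s['ft_force'],s['grip_width'])
P={}
for i in range(2):
 for c in('scene','top','wrist'):
  p,_=grab_frame(c);P[c]=p
  for n in("bushing","block","block_hole0","lid","pot","arbor","punch"):
    for r in landmark_of(n,c)[:2]:
      if r['confidence']>.3:print(c,n,np.round(r['location'],1),round(r['confidence'],2))
cv2.imwrite('pics/b6.png',np.hstack([cv2.resize(P['wrist'],(400,250)),cv2.resize(P['scene'][80:330,190:590],(400,250))]))
cv2.imwrite('pics/b7.png',P['wrist'])
```

```text
24.2 [470.16311051 149.82188865 209.31955585] [-0.38664421  0.48573089  0.34195151] 85.43806159690314
scene block [467.4 283.4   1. ] 0.95
scene block [467.7 281.1  49.2] 0.43
scene block_hole0 [467.8 275.4  48.6] 0.66
scene lid [ 492.1 -309.9    8.9] 0.86
scene lid [786.7 -13.2  -2. ] 0.73
scene pot [ 5.492e+02 -2.410e+01 -2.000e-01] 0.72
scene arbor [772.8 158.5   3.8] 0.59
scene punch [ 779.6 -190.3    3.1] 0.73
top bushing [468.5 280.8  47.5] 0.4
top block [468.5 277.   -1.4] 0.64
top block_hole0 [466.7 282.8  54. ] 0.62
top lid [ 491.3 -308.1    3.9] 0.81
top lid [782.7  -9.2   1.5] 0.78
top pot [545.8 -23.3  -2.1] 0.82
top arbor [ 7.722e+02  1.560e+02 -6.000e-01] 0.64
top punch [ 7.806e+02 -1.947e+02  7.000e-01] 0.43
wrist bushing [469.8 283.3  46.5] 0.91
wrist block [465.6 279.8  -0.9] 0.58
wrist lid [465.2 278.5   3. ] 0.72
wrist lid [ 491.7 -308.8    6.6] 0.69
wrist pot [545.5 -22.9  -2.6] 0.87
wrist punch [ 7.846e+02 -1.911e+02  3.000e-01] 0.61
scene bushing [464.3 279.6  48.3] 0.82
scene block [ 4.695e+02  2.815e+02 -2.000e-01] 0.83
scene block_hole0 [469.  280.8  49.1] 0.69
scene block_hole0 [ 4.690e+02  2.838e+02 -1.000e-01] 0.39
scene lid [ 490.7 -309.6   11.5] 0.66
scene lid [ 7.85e+02 -1.21e+01  1.00e-01] 0.65
scene pot [546.1 -28.4   1.2] 0.69
scene arbor [769.7 160.    5. ] 0.59
top bushing [468.  278.1  46.3] 0.65
top block [464.  280.2   2. ] 0.71
top block_hole0 [464.6 283.9  51.8] 0.56
top lid [ 7.853e+02 -8.200e+00  6.000e-01] 0.98
top lid [ 489.2 -311.2    5.1] 0.64
top pot [550.  -22.6   1. ] 0.6
top arbor [ 7.749e+02  1.580e+02 -3.000e-01] 0.59
top punch [ 778.  -198.3   -1.7] 0.68
wrist bushing [465.8 281.9  48.6] 0.68
wrist block [462.7 278.6   4.6] 0.66
wrist lid [ 492.9 -307.1    6.2] 0.67
wrist pot [545.3 -24.9  -2.3] 0.72
wrist pot [ 493.7 -309.     9.6] 0.58
wrist punch [ 786.5 -192.8    3.2] 0.93
```

View pics/b6.png

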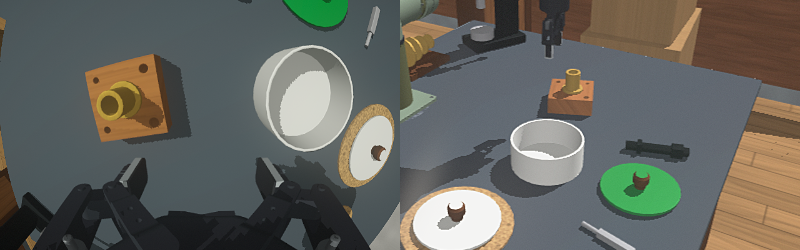

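The bushing stands upright in the middle of the block, the lid lies on the mat, the crock and bystanders are where they were, and the arm is clear.

```bash
python3 -c "
from rig import *
print(job_done())"
```

```text
the job is handed in; nothing more can be done
None
```

The job is handed in, after about 25 s of robot time. The lid is on the large cork mat, knob up, and the bushing stands flange down on the staking block over the middle hole. `job_done()` reports no verdict, so the points below rest on my own last checks.

- **Lid:** it lies at about (491, -309) mm, against a mat centre of about (491, -309), well inside the 32 mm limit. The last force reading as it touched down was about 8 N upward on the tool.
- **Bushing:** it stands upright at about (467, 281) mm, with the hole at about (467, 281). Single network readings scattered by up to 5 mm, within the 13 mm limit. Its underside read 46–49 mm high, against the block's 50 mm top.
- **Other things:** the crock, block, arbor and punch read within network noise of their starting places. The gripper was open and clear of everything, with no contact force.
- **Disagreements along the way:**
  - One early wrist measurement of the lid was about 8 mm off, probably because the arm was still settling; I repeated it at rest.
  - My own low-resolution fit of the hole in the top view was about 5 mm off in x, so I used the network average.
  - In the last check one wrist reading reported a lid at the block. The pictures show that to be false.

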